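# Stamp the inspection plate and release it

## Task

Use the inspection stamp on the plate that has the blank white circle: stand it inside the circle and press its red head right down to the stop. Put the stamp back upright on its round rest, then lay the stamped plate flat, face up, in the green tray. Leave the other things on the bench where they are.

Things in the scene. Friction and masses are not known exactly. Their poses are not given: they have to be found in the camera images.
- plate_blank: the plate to stamp: rigid grey plastic, 100 x 58 x 6 mm (x, y, z), about 60 g, lying loose on the bench at any yaw, face up, with a blank white circle, a green stripe and a black bar on its face. Origin: centre of its underside; x along the 100 mm length towards the circle's end, z up out of the face
- circle (a point): centre of the white circle (50 mm diameter) on the face of plate_blank, 18 mm from the plate's centre along its +x, 6 mm above its underside
- stamp: hand stamp, about 180 g with head, standing loose and upright on its rest: black round barrel of 36 mm diameter and 54 mm height with a thin red band near its foot, and above it a red plunger head. 76 mm high overall with the head up. Origin: centre of the foot's underside; z up the barrel. Round, so its yaw does not matter
- head (a joint): travel of the stamp's head: 0 = up, 0.008 m = fully down at the stop. The spring brings it back up; it takes about 3 N to start and 7 N to reach the stop
- head_top (a point): centre of the top face of the stamp's red head; the head is a disc of 30 mm diameter and 12 mm thickness on a thin stem, its top 76 mm above the stamp's foot when up and 68 mm when fully down
- rest: the stamp's rest: flat black rubber disc with a yellow edge ring, 68 mm diameter, 6 mm high, fixed to the bench. Origin: centre of its underside on the bench; the stamp stands on its flat top 6 mm above
- tray_release: green shallow open tray, fixed to the bench: outside 180 x 160 mm (x, y), 14 mm high, walls and floor 5 mm thick, with a grey floor. Empty at the start. It may stand at the left or the right. Origin: centre of its underside on the bench
- tray_release_floor (a point): centre of the green tray's inner floor, 5 mm above the bench
- tray_hold: red tray of the same shape and size, on the other side; not the one to use. Origin: centre of its underside
- plate_used: bystander: plate of the same size as plate_blank lying loose on the bench, with a red, already stamped circle and a red stripe. Origin: centre of its underside, x towards the circle
- plate_held: bystander: a similar red-marked plate lying in the red tray. Origin: centre of its underside
- tweezers: bystander: steel tweezers, 122 mm long, 6 mm high, lying on the bench. Origin: near the middle of the underside
- scissors: bystander: scissors with black loops, about 160 mm long, 9 mm high, lying on the bench. Origin: at the pivot, on the bench
- jar: bystander: small jar with a blue lid, 48 mm diameter, 65 mm high, standing loose. Origin: centre of its underside
- marker: bystander: white square marker pen with a blue cap, 130 mm long, 14 mm high, lying on the bench beyond the rest. Origin: on the underside near its middle
Things that resemble listed ones, but are neither listed nor needed, are in the scene too. Of the things that look like the stamp, the middle-sized one is meant.

How it is judged:
By the outcome, as a careful person would: the job done as asked, in the order asked, and still so for the second after the job is handed in, with the robot touching nothing.
It also fails if it takes over 70 s, if anything falls off the work surface, if the arm or the gripper's body presses on something with over 40 N, if the wrist force passes 120 N, or if a joint passes its speed limit or range.

## Robot

A 6-joint arm with a two-finger parallel gripper is mounted at the origin on the work surface. World frame = base frame: x ahead of the robot, y to its left, z up, the work surface at z = 0. Lengths are in mm, angles in degrees, forces in N, time in s.
With the tool pointing down it reaches from about 375 to 975 mm from the base axis. Payload 3.8 kg.
Tool frame: the origin (TCP) lies on the centre line of the jaws, within the pads' length; the fingertips stand 17 mm ahead of it and the grasp point (between the pads) lies 2 mm behind it (arm.tips_ahead is the distance from the TCP to the fingertips, in mm); z points along the fingers, y is the line along which they close (so a half turn about z gives the same grasp; the last joint's range is limited). The gripper opens to 85 mm and grips with 20 to 120 N. Pads are 22 mm wide; open, the fingers measure 114 mm over their backs; the gripper's body (76 mm by 85 mm) begins 54 mm behind the grasp point. The pads swing forward as they close: fully open they stand 13 mm farther back than shut.
Start: joints at [66.182, 15.12, 91.902, -0, 72.978, -2.114], TCP at [249.616, 627.144, 248.28] pointing down, gripper open.
Joint ranges: [-150.88, 150.88], [-54.13, 125.18], [17.81, 147.31], [-75.09, 255.09], [0, 152.58], [-146.25, 146.25]. Speed limits (degrees/s): [147.25, 147.25, 180, 180, 180, 180].

## Interface

Orientations are given as [roll, pitch, yaw] about the fixed x, y, z axes, in that order (R = Rz(yaw) Ry(pitch) Rx(roll)).
In Python, from workcell import status, vision, arm gives the robot as it stands.
- The arm moves only by the tool apply_moves, never from a script. Its argument "commands" is a list of rows, each a list of 7 numbers: the opening, from 0 (shut) to 1 (fully open), then the shift along the tool's x, y, z in mm, then the turn, a rotation vector about the tool's x, y, z in rad. In form: [[fingers, dx, dy, dz, rx, ry, rz], ...]. A call has 1 to 10 rows; each row is the pose to reach, as a shift and turn from the pose commanded when the call began, along the tool's axes at that moment; what a row does not reach only later rows make up. A row lasts 1/8 s, in which the tool goes at most 62.5 mm and 10.7 degrees, less where a joint would pass 70% of its speed; a pose out of reach is approached as far as the arm can. A call with a gripper value outside its range is refused whole. The fingers move at their own pace and stop on an object; "newtons" is the grip in N (left out, the last holds). Time passes only in rows, so rows that repeat a pose let the fingers close. It gives the time, the measured TCP pose, the force, the opening and the grip force at its end, in the units of the state.
- status.sense(): the state, without advancing time (a new reading comes with each control period).
- vision.get_image(name): name is "scene" or "top"; returns (picture, depth): 400x640x3 uint8, red, green, blue; 400x640 float32, mm along the optical axis (not along the pixel's ray), 0 where there is no reading.
- vision.camera_params(name): a dict with "fovy" (degrees; the focal length in pixels is half the picture's height over the tangent of half this angle, whatever the lens; pixels are square), "cx", "cy" (the principal point, pixels), "position" and "attitude" of the camera in the world. Camera axes: x right, y down, z forward; pixel columns grow to the right and rows downward; lengths in mm; the calibration is good to about 2 mm. A picture is of the moment at which its call begins. camera_params takes no time and is no camera call.
- arm.close_job(): hands the job in; it is judged then, once.
The state is a dict: "time_s": time; "qpos": joint angles; "qd": joint speeds; "tau": joint torques, N m; "position": TCP position; "orientation": TCP orientation; "wrist_force": force on the tool from outside, world axes, zero at the start; "moment": the same for the moment, N m; "opening": finger opening in mm; "grasp_force": force on a finger pad.
Only numpy, scipy, OpenCV 4.12 (cv2) and the standard library are available. Lean on these libraries where they do the work, as an engineer would, in place of code of your own. Each camera call takes 0.05 s, during which the arm holds its last target. There are 200 camera calls.

## Working session

There is one attempt and no reset: what is moved stays moved. The work goes in short steps, Python scripts to look and compute and a tool call to move; the robot and the scene stay as the last step left them, time stands still between calls to the robot, and variables do not carry over. Pictures are saved under pics/ and viewed, at most 10 in all, crops included, and the job is handed in when it is done.

Besides the shell and the picture viewer there is one more tool, called after "Emit:" by a JSON object that holds its "method" and its "body", one argument or row to a line. apply_moves: Moves the arm, as the interface text tells. Its arguments: {"type":"object","properties":{"commands":{"type":"array","items":{"type":"array","items":{"type":"number"}}},"newtons":{"type":"number"}},"required":["commands"]}

```bash
mkdir -p pics; cat > h.py <<'E'
import numpy as np, cv2
from scipy.spatial.transform import Rotation as R
from workcell import status, vision, arm
def shot(n,name):
    p,d=vision.get_image(n); cv2.imwrite(f'pics/{name}.png',p[:,:,::-1]); np.savez(f'pics/{name}.npz',p=p,d=d); return p,d
def cam(n):
    c=vision.camera_params(n); f=200/np.tan(np.radians(c['fovy']/2))
    a=np.array(c['attitude'],float)
    Rm=a if a.shape==(3,3) else R.from_euler('xyz',a,degrees=True).as_matrix()
    return f,c['cx'],c['cy'],np.array(c['position']),Rm
def ray(n,u,v,z):
    "intersection of pixel ray with plane z"
    f,cx,cy,p,Rm=cam(n); r=Rm@np.array([(u-cx)/f,(v-cy)/f,1]); return p+r*(z-p[2])/r[2]
def dep(n,u,v,d):
    f,cx,cy,p,Rm=cam(n); return p+Rm@np.array([(u-cx)/f,(v-cy)/f,1])*d
E
python3 - <<'E'
from h import *
for n in('top','scene'):
    shot(n,n+'0'); print(vision.camera_params(n))
print(status.sense())
E
```

```text
{'fovy': 55.6204790953802, 'cx': 316.1316062430538, 'cy': 203.56685406512207, 'position': array([ 517.06156064,  -12.08056811, 1053.50684112]), 'attitude': array([-174.8219465 ,   -0.19258287,  -88.63472127])}
{'fovy': 49.55918447761641, 'cx': 319.512836383919, 'cy': 210.73495183254857, 'position': array([953.48266481, 522.22505975, 854.62426005]), 'attitude': array([-141.01854584,   -0.83830436,  145.71126906])}
{'time_s': 0.1, 'qpos': array([ 6.61840211e+01,  1.51650376e+01,  9.19739846e+01, -1.03762156e-03,
        7.29786873e+01, -2.11399718e+00]), 'qd': array([-0.01068057, -0.06165203, -0.09776628,  0.08346785,  0.04993301,
        0.06537599]), 'tau': array([ 1.93345418e-04, -5.16711223e+01, -3.68587875e+01, -4.88086073e-05,
        6.31044721e-03, -1.04628822e-05]), 'position': array([249.34823032, 626.57130925, 247.07897121]), 'orientation': array([-1.79882334e+02, -3.35117608e-03,  1.58298320e+02]), 'wrist_force': array([ 0.00727627,  1.16030906, -0.06751581]), 'moment': array([ 0.01319212, -0.0321036 ,  0.04033569]), 'grasp_force': 0.0, 'opening': 85.39798984551213}
```

View pics/top0.png

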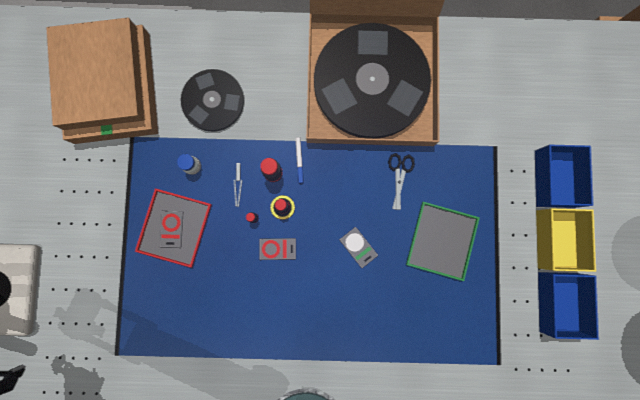

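View pics/scene0.png

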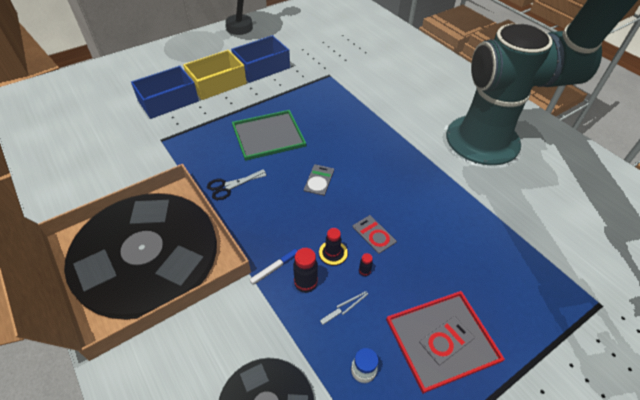

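The top view shows the bench with the arm out of the way. Stamp candidates in the top view are the large one at (270,168), the one on the yellow-ringed rest at (282,207) and the small one at (252,217). By size and rest I choose (282,207). The blank plate is at (358,247), not the red-marked ones at (278,249) and (171,229). The green tray is on the right at (443,241). I'll check this in one close crop.

```bash
python3 - <<'E'
import cv2
a=cv2.imread('pics/top0.png')[150:290,230:390]
cv2.imwrite('pics/crop0.png',cv2.resize(a,None,fx=4.2,fy=4.2,interpolation=cv2.INTER_CUBIC))
E
```

```text
(no output)
```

View pics/crop0.png

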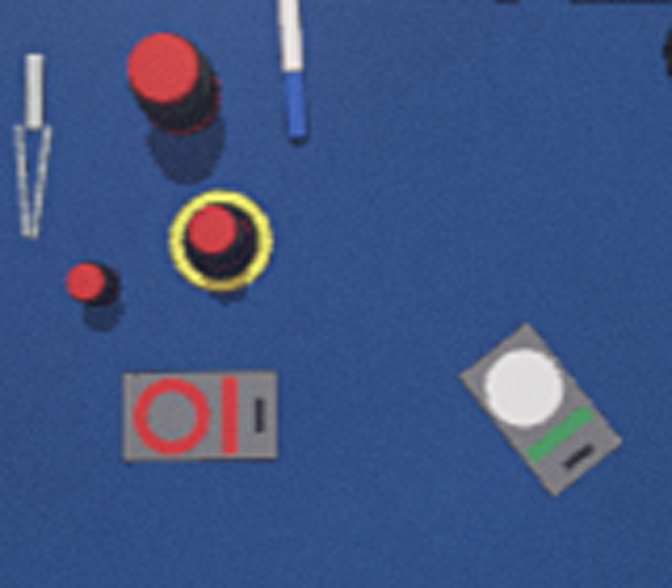

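The crop confirms it. The mid-size stamp stands on the yellow-ringed rest, with its head at crop (212,229) and the ring at (221,241). The blank plate has a white circle at (525,387), with corners (527,322), (459,376), (556,496) and (621,441).

```bash
cat >> h.py <<'E'
def blob(p,cond,box):
    u0,v0,u1,v1=box; m=np.zeros(p.shape[:2],np.uint8); q=p[v0:v1,u0:u1].astype(int)
    m[v0:v1,u0:u1]=cond(q[...,0],q[...,1],q[...,2])
    n,l,s,c=cv2.connectedComponentsWithStats(m); i=1+np.argmax(s[1:,4]); return (l==i),c[i],s[i,4]
white=lambda r,g,b:(r>170)&(g>170)&(b>170)
red=lambda r,g,b:(r>130)&(g<100)&(b<100)
yel=lambda r,g,b:(r>150)&(g>150)&(b<120)
E
python3 - <<'E'
from h import *
np.set_printoptions(precision=1,suppress=True)
T=np.load('pics/top0.npz');S=np.load('pics/scene0.npz')
def rep(lbl,n,P,cond,box,z):
    m,c,a=blob(P['p'],cond,box); d=P['d'][m]; d=np.median(d[d>0])
    print(lbl,n,c,a,'plane',ray(n,*c,z),'depth',dep(n,*c,d))
rep('circle','top',T,white,(335,225,385,270),6); rep('circle','scene',S,white,(300,165,335,200),6)
rep('head','top',T,red,(272,195,292,215),82); rep('head','scene',S,red,(325,226,344,243),82)
m,c,a=blob(T['p'],yel,(265,190,300,225)); cc=cv2.minEnclosingCircle(np.argwhere(m)[:,::-1].astype(np.float32));print('ring',cc,ray('top',*cc[0],4))
m,c,a=blob(S['p'],yel,(310,230,355,270)); e=cv2.fitEllipse(cv2.convexHull(np.argwhere(m)[:,::-1].astype(np.float32)));print('ring sc',e,ray('scene',*e[0],4))
k=lambda x,y:(230+x/4.2-.4,150+y/4.2-.4)
for q in [(527,322),(459,376),(556,496),(621,441)]: print('corner',ray('top',*k(*q),6)[:2])
for q in [(424,203),(480,217),(463,280),(407,265)]: print('tray',ray('top',*q,14)[:2])
print('scene tray',[ray('scene',*q,14)[:2] for q in [(233,121),(298,110),(306,147),(241,159)]])
E
```

```text
circle top [354.3 241.9] 265 plane [ 508.9 -120.8    6. ] depth [ 508.9 -120.7    6.5]
circle scene [316.8 183.2] 211 plane [ 509.2 -119.8    6. ] depth [ 509.7 -119.2    6.8]
head top [280.1 204.1] 99 plane [601.6  79.5  82. ] depth [601.6  79.5  81.7]
head scene [333.3 233.3] 121 plane [602.7  81.6  82. ] depth [602.9  81.9  82.5]
ring ((282.2348327636719, 206.9504852294922), 11.942463874816895) [600.5  80.5   4. ]
ring sc ((332.7314147949219, 252.00680541992188), (23.542516708374023, 27.809450149536133), 96.25194549560547) [599.7  80.5   4. ]
corner [ 551.7 -122.3]
corner [515.4 -78.3]
corner [ 439.1 -142.8]
corner [ 475.6 -184.8]
tray [ 620.1 -310.5]
tray [ 585.1 -464.4]
tray [ 413.2 -415.7]
tray [ 449.8 -264. ]
scene tray [array([ 581. , -460.7]), array([ 390.9, -398.4]), array([ 461.1, -246. ]), array([ 636.9, -304. ])]
```

```bash
cat >> h.py <<'E'
def go(x,y,z,yaw=None):
    s=status.sense(); Rm=R.from_euler('xyz',s['orientation'],degrees=True)
    t=R.from_euler('xyz',[180,0,s['orientation'][2] if yaw is None else yaw],degrees=True)
    print('shift',np.round(Rm.inv().apply(np.array([x,y,z])-s['position']),1),'rot',np.round((Rm.inv()*t).as_rotvec(),3))
    print(f"t{s['time_s']:.2f}",np.round(s['position'],1),np.round(s['orientation'],2),'F',np.round(s['wrist_force'],1),'open',round(s['opening'],1),'grip',round(s['grasp_force'],1))
E
python3 - <<'E'
from h import *
np.set_printoptions(precision=1,suppress=True)
go(601.3,80.5,160)
T=np.load('pics/top0.npz')
for b in [(260,157,280,180),(246,211,257,222)]:
    m,c,a=blob(T['p'],red,b); print(a,dep('top',*c,np.median(T['d'][m])))
print(arm.tips_ahead)
E
```

```text
shift [-528.9 -377.    87.8] rot [-0. -0.  0.]
t0.10 [249.3 626.6 247.1] [-179.9   -0.   158.3] F [ 0.   1.2 -0.1] open 85.4 grip 0.0
211 [696.3 109.3 108.9]
58 [569.  159.8  58.7]
17.0
```

Emit:
{"method": "apply_moves", "body": {
  "commands": [
    [0.75, -529, -377, 60, 0, 0, 0],
    [0.75, -529, -377, 60, 0, 0, 0],
    [0.75, -529, -377, 60, 0, 0, 0],
    [0.75, -529, -377, 60, 0, 0, 0],
    [0.75, -529, -377, 60, 0, 0, 0],
    [0.75, -529, -377, 60, 0, 0, 0],
    [0.75, -529, -377, 60, 0, 0, 0],
    [0.75, -529, -377, 60, 0, 0, 0],
    [0.75, -529, -377, 60, 0, 0, 0],
    [0.75, -529, -377, 60, 0, 0, 0]
  ],
  "newtons": 30
}}

```text
time_s: 1.35
position: [587.5, 102.2, 190.3]
orientation: [-180.0, -0.0, 158.3]
wrist_force: [1.1, 0.7, 0.1]
opening: 64.3
grasp_force: 0.0
```

```bash
python3 -c "
from h import *
go(601.3,80.5,150)"
```

```text
shift [-20.9 -15.1  40.3] rot [-0. -0.  0.]
t1.35 [587.5 102.2 190.3] [-1.8000e+02 -2.0000e-02  1.5829e+02] F [1.1 0.7 0.1] open 64.3 grip 0.0
```

Emit:
{"method": "apply_moves", "body": {
  "commands": [
    [0.75, -21, -15, 20, 0, 0, 0],
    [0.75, -21, -15, 40, 0, 0, 0],
    [0.75, -21, -15, 40, 0, 0, 0],
    [0.75, -21, -15, 40, 0, 0, 0]
  ]
}}

```text
time_s: 1.85
position: [600.4, 83.6, 150.9]
orientation: [180.0, -0.0, 158.4]
wrist_force: [-0.3, -0.3, 0.5]
opening: 63.8
grasp_force: 0.0
```

```bash
python3 -c "
from h import *
go(601.3,80.5,41)"
```

```text
shift [ -2.1  -2.5 109.9] rot [ 0. -0. -0.]
t1.85 [600.4  83.6 150.9] [ 1.8000e+02 -3.0000e-02  1.5838e+02] F [-0.3 -0.3  0.5] open 63.8 grip 0.0
```

Emit:
{"method": "apply_moves", "body": {
  "commands": [
    [0.75, -2, -2.5, 0, 0, 0, 0],
    [0.75, -2, -2.5, 25, 0, 0, 0],
    [0.75, -2, -2.5, 50, 0, 0, 0],
    [0.75, -2, -2.5, 50, 0, 0, 0],
    [0.75, -2, -2.5, 50, 0, 0, 0]
  ]
}}

```text
time_s: 2.48
position: [602.6, 79.7, 102.1]
orientation: [180.0, 0.1, 158.3]
wrist_force: [0.7, 0.5, -1.2]
opening: 63.9
grasp_force: 0.0
```

```bash
python3 -c "
from h import *
go(601.3,80.5,41)"
```

```text
shift [ 1.6  0.2 61.1] rot [0.001 0.002 0.   ]
t2.48 [602.6  79.7 102.1] [1.7995e+02 9.0000e-02 1.5833e+02] F [ 0.7  0.5 -1.2] open 63.9 grip 0.0
```

Emit:
{"method": "apply_moves", "body": {
  "commands": [
    [0.75, 1.5, 0, 25, 0, 0, 0],
    [0.75, 1.5, 0, 50, 0, 0, 0],
    [0.75, 1.5, 0, 61, 0, 0, 0],
    [0.75, 1.5, 0, 61, 0, 0, 0],
    [0.75, 1.5, 0, 61, 0, 0, 0]
  ]
}}

```text
time_s: 3.1
position: [601.6, 80.1, 41.2]
orientation: [179.9, 0.1, 158.3]
wrist_force: [0.5, 0.4, 1.0]
opening: 64.1
grasp_force: 0.0
```

```bash
python3 -c "
from h import *
go(601.3,80.5,41)"
```

```text
shift [0.5 0.3 0.2] rot [0.001 0.002 0.   ]
t3.10 [601.6  80.1  41.2] [1.7994e+02 1.2000e-01 1.5830e+02] F [0.5 0.4 1. ] open 64.1 grip 0.0
```

Emit:
{"method": "apply_moves", "body": {
  "commands": [
    [0.3, 0, 0, 0, 0, 0, 0],
    [0.3, 0, 0, 0, 0, 0, 0],
    [0.3, 0, 0, 0, 0, 0, 0],
    [0.3, 0, 0, 0, 0, 0, 0],
    [0.3, 0, 0, 0, 0, 0, 0],
    [0.3, 0, 0, -10, 0, 0, 0],
    [0.3, 0, 0, -25, 0, 0, 0],
    [0.3, 0, 0, -40, 0, 0, 0],
    [0.3, 0, 0, -40, 0, 0, 0],
    [0.3, 0, 0, -40, 0, 0, 0]
  ],
  "newtons": 30
}}

```text
time_s: 4.35
position: [600.4, 79.9, 79.9]
orientation: [180.0, 0.0, 158.3]
wrist_force: [0.3, -0.0, -2.8]
opening: 35.2
grasp_force: 30.2
```

```bash
python3 -c "
from h import *
go(509,-120.3,110)
p,d=shot('scene','s1'); cv2.imwrite('pics/s1c.png',cv2.resize(p[140:300,230:430,::-1],None,fx=3.5,fy=3.5,interpolation=2))"
```

```text
shift [  10.9 -219.8  -30.1] rot [0. 0. 0.]
t4.35 [600.4  79.9  79.9] [1.800e+02 1.000e-02 1.583e+02] F [ 0.3 -0.  -2.8] open 35.2 grip 30.2
```

View pics/s1c.png

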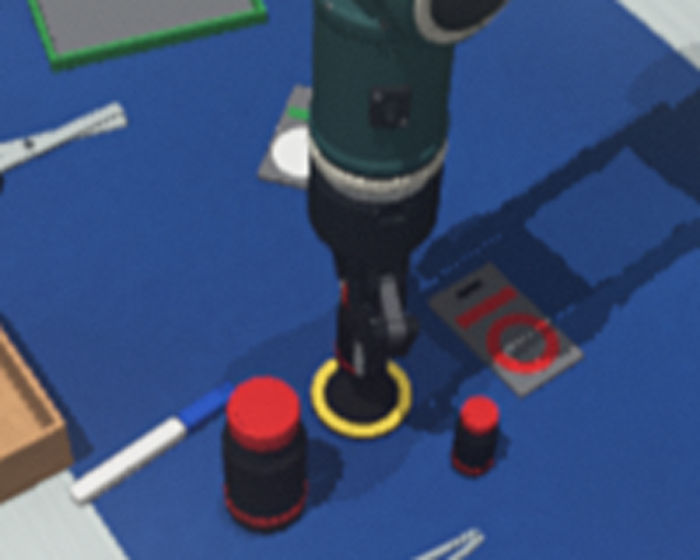

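The scene view shows the stamp lifted in the jaws above the yellow ring at (360,395). The large and small stamps and the used plate are undisturbed. I'll carry it to the circle now.

Emit:
{"method": "apply_moves", "body": {
  "commands": [
    [0.3, 2, -40, -10, 0, 0, 0],
    [0.3, 5, -90, -10, 0, 0, 0],
    [0.3, 8, -140, -10, 0, 0, 0],
    [0.3, 10, -190, -10, 0, 0, 0],
    [0.3, 11, -220, -10, 0, 0, 0],
    [0.3, 11, -220, -10, 0, 0, 0],
    [0.3, 11, -220, -10, 0, 0, 0],
    [0.3, 11, -220, -10, 0, 0, 0]
  ]
}}

```text
time_s: 5.4
position: [509.2, -119.5, 89.6]
orientation: [180.0, -0.0, 158.4]
wrist_force: [-0.1, -0.4, -1.5]
opening: 35.1
grasp_force: 30.5
```

```bash
python3 -c "
from h import *
go(509,-120.3,44)"
```

```text
shift [-0.1 -0.8 45.6] rot [ 0. -0. -0.]
t5.40 [ 509.2 -119.5   89.6] [ 1.7999e+02 -1.0000e-02  1.5836e+02] F [-0.1 -0.4 -1.5] open 35.1 grip 30.5
```

Emit:
{"method": "apply_moves", "body": {
  "commands": [
    [0.3, 0, -0.8, 20, 0, 0, 0],
    [0.3, 0, -0.8, 40, 0, 0, 0],
    [0.3, 0, -0.8, 45.5, 0, 0, 0],
    [0.3, 0, -0.8, 45.5, 0, 0, 0],
    [0.3, 0, -0.8, 47, 0, 0, 0],
    [0.3, 0, -0.8, 48, 0, 0, 0],
    [0.3, 0, -0.8, 48, 0, 0, 0]
  ]
}}

```text
time_s: 6.28
position: [508.8, -121.3, 42.2]
orientation: [180.0, 0.0, 158.3]
wrist_force: [-0.7, 0.3, -1.0]
opening: 35.1
grasp_force: 30.5
```

```bash
python3 -c "
from h import *
go(509,-120.3,41)"
```

```text
shift [0.2 1.  1.2] rot [0.    0.001 0.   ]
t6.28 [ 508.8 -121.3   42.2] [1.8000e+02 4.0000e-02 1.5829e+02] F [-0.7  0.3 -1. ] open 35.1 grip 30.5
```

Emit:
{"method": "apply_moves", "body": {
  "commands": [
    [0.3, 0, 0.6, 0.5, 0, 0, 0],
    [0.3, 0, 0.6, 1, 0, 0, 0],
    [0.3, 0, 0.6, 1, 0, 0, 0]
  ]
}}

```text
time_s: 6.65
position: [508.9, -120.6, 41.0]
orientation: [180.0, 0.0, 158.3]
wrist_force: [-1.2, -0.8, -0.5]
opening: 35.5
grasp_force: 30.7
```

Emit:
{"method": "apply_moves", "body": {
  "commands": [
    [0.3, 0, 0, 0.5, 0, 0, 0],
    [0.3, 0, 0, 0.5, 0, 0, 0]
  ]
}}

```text
time_s: 6.9
position: [508.9, -120.6, 40.9]
orientation: [-180.0, 0.0, 158.3]
wrist_force: [-2.5, 0.7, 4.2]
opening: 35.4
grasp_force: 31.0
```

Contact. I'll release and rise above the head.

Emit:
{"method": "apply_moves", "body": {
  "commands": [
    [0.45, 0, 0, 0, 0, 0, 0],
    [0.55, 0, 0, 0, 0, 0, 0],
    [0.7, 0, 0, 0, 0, 0, 0],
    [0.7, 0, 0, 0, 0, 0, 0],
    [0.7, 0, 0, -20, 0, 0, 0],
    [0.7, 0, 0, -45, 0, 0, 0],
    [0.7, 0, 0, -80, 0, 0, 0],
    [0.0, 0, 0, -80, 0, 0, 0],
    [0.0, 0, 0, -80, 0, 0, 0],
    [0.0, 0, 0, -80, 0, 0, 0]
  ]
}}

```text
time_s: 8.15
position: [507.6, -120.3, 118.8]
orientation: [-180.0, -0.2, 158.3]
wrist_force: [0.4, -0.5, 0.1]
opening: 5.1
grasp_force: 0.0
```

```bash
python3 -c "
from h import *
go(509,-120.3,103)
p,d=shot('scene','s2'); cv2.imwrite('pics/s2c.png',cv2.resize(p[90:230,230:400,::-1],None,fx=4,fy=4,interpolation=2))"
```

```text
shift [-1.3  0.5 15.8] rot [-0.    -0.003  0.   ]
t8.15 [ 507.6 -120.3  118.8] [-1.7998e+02 -1.6000e-01  1.5829e+02] F [ 0.4 -0.5  0.1] open 5.1 grip 0.0
```

View pics/s2c.png

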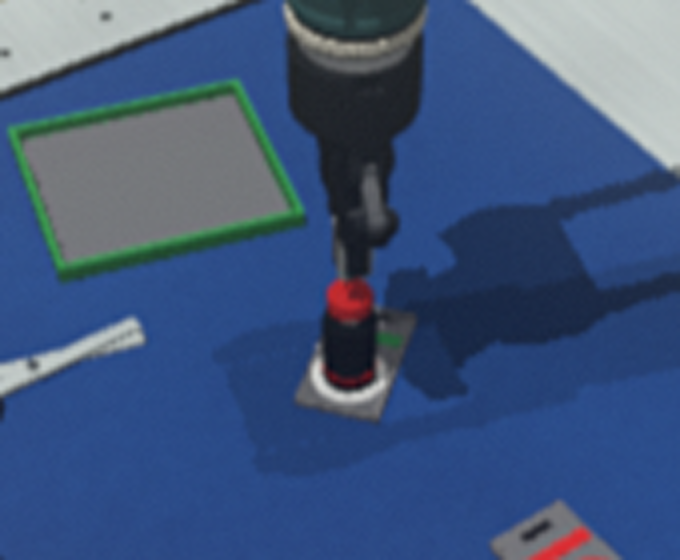

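The stamp stands upright inside the white circle at crop (348,350), with the closed fingers just above its head. Next I'll press it.

Emit:
{"method": "apply_moves", "body": {
  "commands": [
    [0, -1, 0, 8, 0, 0, 0],
    [0, -1, 0, 15, 0, 0, 0],
    [0, -1, 0, 18, 0, 0, 0],
    [0, -1, 0, 20, 0, 0, 0],
    [0, -1, 0, 22, 0, 0, 0],
    [0, -1, 0, 22, 0, 0, 0]
  ]
}}

```text
time_s: 8.95
position: [510.0, -121.0, 98.7]
orientation: [180.0, 0.0, 158.3]
wrist_force: [-1.5, -0.1, 3.0]
opening: 0.1
grasp_force: 1.5
```

Emit:
{"method": "apply_moves", "body": {
  "commands": [
    [0, 1, 0.4, 2, 0, 0, 0],
    [0, 1, 0.4, 4, 0, 0, 0],
    [0, 1, 0.4, 6, 0, 0, 0],
    [0, 1, 0.4, 7, 0, 0, 0],
    [0, 1, 0.4, 7, 0, 0, 0]
  ]
}}

```text
time_s: 9.57
position: [509.8, -120.7, 92.1]
orientation: [-180.0, 0.1, 158.3]
wrist_force: [-0.4, -0.7, 6.5]
opening: -0.1
grasp_force: 3.2
```

Emit:
{"method": "apply_moves", "body": {
  "commands": [
    [0, 0, 0, 0.7, 0, 0, 0],
    [0, 0, 0, 1.4, 0, 0, 0],
    [0, 0, 0, 2, 0, 0, 0],
    [0, 0, 0, 2, 0, 0, 0]
  ]
}}

```text
time_s: 10.07
position: [510.0, -120.8, 91.0]
orientation: [-180.0, 0.1, 158.3]
wrist_force: [-1.7, -1.3, 12.3]
opening: 0.3
grasp_force: 5.8
```

Emit:
{"method": "apply_moves", "body": {
  "commands": [
    [0, 0, 0, 0.7, 0, 0, 0],
    [0, 0, 0, 0.7, 0, 0, 0]
  ]
}}

```text
time_s: 10.32
position: [510.3, -120.8, 91.0]
orientation: [-180.0, 0.2, 158.3]
wrist_force: [-2.4, -0.0, 15.2]
opening: -0.0
grasp_force: 7.7
```

Emit:
{"method": "apply_moves", "body": {
  "commands": [
    [0, 0, 0, -5, 0, 0, 0],
    [0, 0, 0, -10, 0, 0, 0],
    [0, 0, 0, -30, 0, 0, 0],
    [0.75, 0, 0, -50, 0, 0, 0],
    [0.75, 0, 0, -50, 0, 0, 0],
    [0.75, 0, 0, -50, 0, 0, 0],
    [0.75, 0, 0, -50, 0, 0, 0]
  ]
}}

```text
time_s: 11.2
position: [508.0, -119.9, 137.2]
orientation: [-180.0, -0.1, 158.3]
wrist_force: [-0.6, 0.1, 0.3]
opening: 64.4
grasp_force: 0.0
```

```bash
python3 -c "
from h import *
go(509,-120.5,41)
p,d=shot('scene','s3'); cv2.imwrite('pics/s3c.png',cv2.resize(p[90:230,230:400,::-1],None,fx=4,fy=4,interpolation=2))
m,c,a=blob(p,red,(305,150,330,172));print(c,a,ray('scene',*c,82))"
```

```text
shift [-1.4 -0.2 96.2] rot [-0.    -0.002  0.   ]
t11.20 [ 508.  -119.9  137.2] [-1.7999e+02 -1.4000e-01  1.5830e+02] F [-0.6  0.1  0.3] open 64.4 grip 0.0
[316.875      163.59722222] 72 [ 511.4548593  -117.74994612   82.        ]
```

Emit:
{"method": "apply_moves", "body": {
  "commands": [
    [0.75, -1, 0, 20, 0, 0, 0],
    [0.75, -1, 0, 45, 0, 0, 0],
    [0.75, -1, 0, 70, 0, 0, 0],
    [0.75, -1, 0, 90, 0, 0, 0],
    [0.75, -1, 0, 93, 0, 0, 0],
    [0.75, -1, 0, 93, 0, 0, 0]
  ]
}}

```text
time_s: 12.0
position: [509.8, -120.6, 45.5]
orientation: [-180.0, -0.0, 158.3]
wrist_force: [0.7, -0.3, -0.1]
opening: 64.0
grasp_force: 0.0
```

```bash
python3 -c "
from h import *
go(509.2,-120.5,41)"
```

```text
shift [ 0.6 -0.2  4.5] rot [-0.    -0.001  0.   ]
t12.00 [ 509.8 -120.6   45.5] [-1.8000e+02 -3.0000e-02  1.5829e+02] F [ 0.7 -0.3 -0.1] open 64.0 grip 0.0
```

Emit:
{"method": "apply_moves", "body": {
  "commands": [
    [0.75, 0.5, 0, 4.5, 0, 0, 0],
    [0.75, 0.5, 0, 4.5, 0, 0, 0],
    [0.3, 0.5, 0, 4.5, 0, 0, 0],
    [0.3, 0.5, 0, 4.5, 0, 0, 0],
    [0.3, 0.5, 0, 4.5, 0, 0, 0],
    [0.3, 0.5, 0, 4.5, 0, 0, 0],
    [0.3, 0.5, 0, 4.5, 0, 0, 0]
  ]
}}

```text
time_s: 12.88
position: [509.8, -120.5, 41.6]
orientation: [180.0, 0.0, 158.3]
wrist_force: [-1.9, 0.3, 4.9]
opening: 34.9
grasp_force: 30.3
```

Emit:
{"method": "apply_moves", "body": {
  "commands": [
    [0.3, 0, 0, -15, 0, 0, 0],
    [0.3, 0, 0, -35, 0, 0, 0],
    [0.3, 0, 0, -50, 0, 0, 0],
    [0.3, 0, 0, -50, 0, 0, 0],
    [0.3, 0, 0, -50, 0, 0, 0]
  ]
}}

```text
time_s: 13.5
position: [508.9, -120.3, 90.7]
orientation: [-180.0, -0.0, 158.3]
wrist_force: [-0.4, 1.1, -2.3]
opening: 35.1
grasp_force: 30.2
```

```bash
python3 -c "
from h import *
go(600.3,80.5,90)
p,d=shot('top','t3');q,d=shot('scene','s3b')
a=cv2.resize(p[190:280,300:400,::-1],(400,360),interpolation=2);b=cv2.resize(q[130:220,270:370,::-1],(400,360),interpolation=2)
cv2.imwrite('pics/c3.png',np.hstack([a,b]))"
```

```text
shift [-10.6 220.3   0.7] rot [-0.    -0.001  0.   ]
t13.50 [ 508.9 -120.3   90.7] [-1.8000e+02 -4.0000e-02  1.5829e+02] F [-0.4  1.1 -2.3] open 35.1 grip 30.2
```

View pics/c3.png

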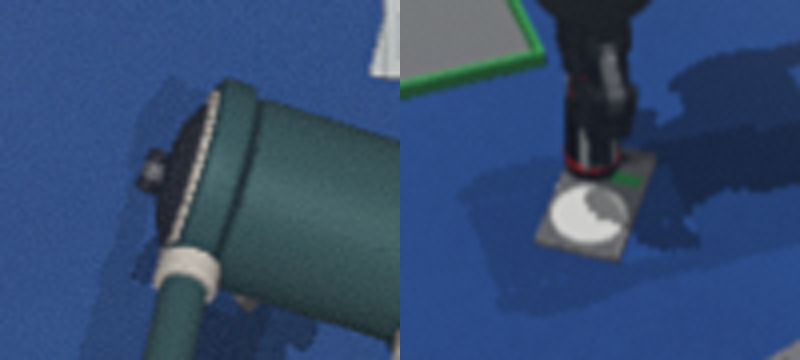

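The scene half shows the stamp lifted above the plate, with a shadow over part of the circle. No ink texture is drawn, but the press stopped 8 mm down at 15 N, so the head reached its stop. I'll carry the stamp back to the rest.

Emit:
{"method": "apply_moves", "body": {
  "commands": [
    [0.3, -2, 40, 0, 0, 0, 0],
    [0.3, -5, 90, 0, 0, 0, 0],
    [0.3, -7, 140, 0, 0, 0, 0],
    [0.3, -9, 190, 0, 0, 0, 0],
    [0.3, -10.6, 220, 0, 0, 0, 0],
    [0.3, -10.6, 220, 0, 0, 0, 0],
    [0.3, -10.6, 220, 0, 0, 0, 0],
    [0.3, -10.6, 220, 0, 0, 0, 0]
  ]
}}

```text
time_s: 14.6
position: [599.8, 79.0, 90.5]
orientation: [-180.0, -0.1, 158.2]
wrist_force: [0.8, -0.5, -1.0]
opening: 34.8
grasp_force: 30.5
```

```bash
python3 -c "
from h import *
go(600.8,80.5,44)"
```

```text
shift [-0.4  1.8 46.5] rot [-0.001 -0.001  0.   ]
t14.60 [599.8  79.   90.5] [-1.7995e+02 -7.0000e-02  1.5823e+02] F [ 0.8 -0.5 -1. ] open 34.8 grip 30.5
```

Emit:
{"method": "apply_moves", "body": {
  "commands": [
    [0.3, 0, 1.3, 20, 0, 0, 0],
    [0.3, 0, 1.3, 40, 0, 0, 0],
    [0.3, 0, 1.3, 46, 0, 0, 0],
    [0.3, 0, 1.3, 46, 0, 0, 0],
    [0.3, 0, 1.3, 48, 0, 0, 0],
    [0.3, 0, 1.3, 49, 0, 0, 0],
    [0.3, 0, 1.3, 49, 0, 0, 0],
    [0.3, 0, 1.3, 49, 0, 0, 0]
  ]
}}

```text
time_s: 15.6
position: [601.3, 81.3, 42.4]
orientation: [180.0, 0.0, 158.3]
wrist_force: [0.3, -0.4, -1.4]
opening: 35.0
grasp_force: 30.6
```

Emit:
{"method": "apply_moves", "body": {
  "commands": [
    [0.3, 0, -0.5, 1, 0, 0, 0],
    [0.3, 0, -0.5, 1.5, 0, 0, 0],
    [0.3, 0, -0.5, 1.5, 0, 0, 0]
  ]
}}

```text
time_s: 15.98
position: [601.2, 81.0, 41.6]
orientation: [180.0, 0.0, 158.3]
wrist_force: [-2.7, -0.0, 5.1]
opening: 35.6
grasp_force: 31.1
```

Emit:
{"method": "apply_moves", "body": {
  "commands": [
    [0.45, 0, 0, 0, 0, 0, 0],
    [0.55, 0, 0, 0, 0, 0, 0],
    [0.7, 0, 0, 0, 0, 0, 0],
    [0.7, 0, 0, 0, 0, 0, 0],
    [0.7, 0, 0, -20, 0, 0, 0],
    [0.7, 0, 0, -50, 0, 0, 0],
    [0.7, 0, 0, -90, 0, 0, 0],
    [0.7, 0, 0, -110, 0, 0, 0],
    [0.7, 0, 0, -110, 0, 0, 0]
  ]
}}

```text
time_s: 17.1
position: [602.6, 81.0, 153.4]
orientation: [179.9, 0.3, 158.3]
wrist_force: [1.8, 0.1, 0.4]
opening: 59.4
grasp_force: 0.0
```

```bash
python3 -c "
from h import *
p,d=shot('scene','s4')
m,c,a=blob(p,white,(300,165,335,200));print(c,a,ray('scene',*c,6))
m,c,a=blob(p,red,(325,226,344,243));print(c,a,ray('scene',*c,82))
cv2.imwrite('pics/s4c.png',cv2.resize(p[150:300,250:400,::-1],None,fx=4,fy=4,interpolation=2))
go(495.5,-132,100,40)"
```

```text
[314.96969697 183.84848485] 165 [ 514.64238421 -120.71636202    6.        ]
[333.64285714 234.15178571] 112 [603.30377865  83.90568155  82.        ]
shift [  19.6 -236.9   51.1] rot [2.000e-03 0.000e+00 2.065e+00]
t17.15 [601.2  80.9 151.3] [1.7996e+02 8.0000e-02 1.5830e+02] F [-0.9  0.  -0.6] open 59.9 grip 0.0
```

View pics/s4c.png

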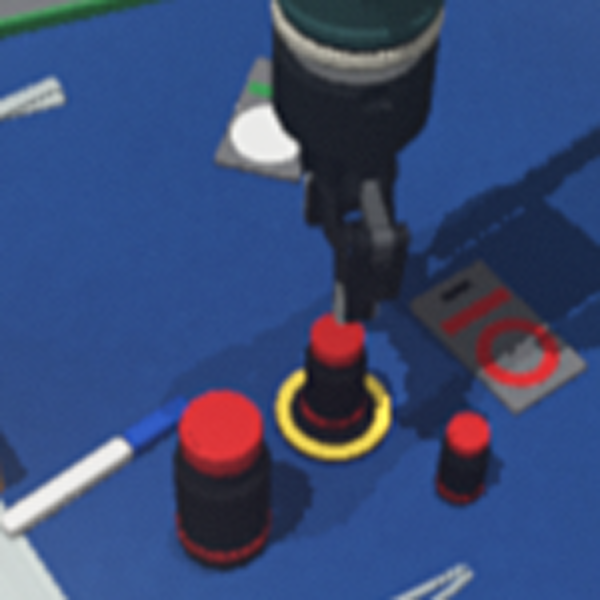

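The stamp stands upright on the rest at crop (335,400), with its neighbours unmoved. Next is the plate.

Emit:
{"method": "apply_moves", "body": {
  "commands": [
    [0.85, 19.6, -237, 30, 0, 0, 2.065],
    [0.85, 19.6, -237, 30, 0, 0, 2.065],
    [0.85, 19.6, -237, 30, 0, 0, 2.065],
    [0.85, 19.6, -237, 30, 0, 0, 2.065],
    [0.85, 19.6, -237, 30, 0, 0, 2.065],
    [0.85, 19.6, -237, 30, 0, 0, 2.065],
    [0.85, 19.6, -237, 30, 0, 0, 2.065],
    [0.85, 19.6, -237, 30, 0, 0, 2.065],
    [0.85, 19.6, -237, 30, 0, 0, 2.065],
    [0.85, 19.6, -237, 30, 0, 0, 2.065]
  ]
}}

```text
time_s: 18.4
position: [493.3, -131.6, 118.2]
orientation: [-179.8, 0.1, 50.5]
wrist_force: [0.0, 1.0, -0.6]
opening: 72.5
grasp_force: 0.0
```

```bash
python3 -c "
from h import *
go(495.5,-132,60,40)"
```

```text
shift [ 1.2  2.2 58.2] rot [-0.004  0.002  0.183]
t18.40 [ 493.3 -131.6  118.2] [-1.7976e+02  9.0000e-02  5.0510e+01] F [ 0.   1.  -0.6] open 72.5 grip 0.0
```

Emit:
{"method": "apply_moves", "body": {
  "commands": [
    [0.85, 0, 0, 0, 0, 0, 0],
    [0.85, 0, 0, 20, 0, 0, 0],
    [0.85, 0, 0, 50, 0, 0, 0],
    [0.85, 0, 0, 50, 0, 0, 0],
    [0.85, 0, 0, 50, 0, 0, 0]
  ]
}}

```text
time_s: 19.02
position: [495.0, -132.1, 70.7]
orientation: [-180.0, 0.0, 51.0]
wrist_force: [1.2, 1.2, 0.6]
opening: 72.7
grasp_force: 0.0
```

```bash
python3 -c "
from h import *
p,d=shot('scene','s5')
m,c,a=blob(p,white,(295,160,340,205));print(c,a,ray('scene',*c,6))
cv2.imwrite('pics/s5c.png',cv2.resize(p[130:220,270:370,::-1],None,fx=6,fy=6,interpolation=2))
go(495.5,-132,30,40)"
```

```text
[316.90306122 183.06122449] 196 [ 508.77900823 -120.23072349    6.        ]
shift [ 0.1 -0.3 41.3] rot [ 0.001 -0.     0.191]
t19.07 [ 495.6 -132.3   71.3] [ 1.7995e+02 -2.0000e-02  5.0940e+01] F [0.4 0.6 0. ] open 72.6 grip 0.0
```

View pics/s5c.png

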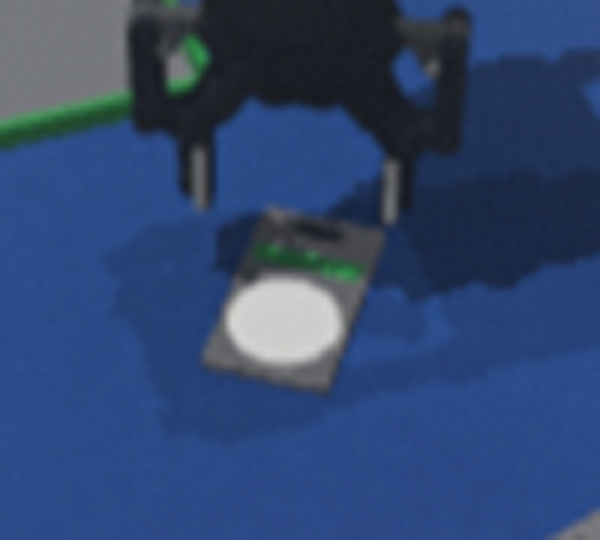

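The plate is unmoved, with its circle at crop (284,320), and the open jaws straddle it. I'll turn and go down.

Emit:
{"method": "apply_moves", "body": {
  "commands": [
    [0.8, 0, 0, 10, 0, 0, 0.1],
    [0.8, 0, 0, 20, 0, 0, 0.191],
    [0.8, 0, 0, 40, 0, 0, 0.191],
    [0.8, 0, 0, 45, 0, 0, 0.191],
    [0.8, 0, 0, 45, 0, 0, 0.191],
    [0.8, 0, 0, 45, 0, 0, 0.191]
  ]
}}

```text
time_s: 19.82
position: [495.9, -132.4, 26.6]
orientation: [179.9, -0.1, 39.9]
wrist_force: [0.9, 0.8, 0.1]
opening: 68.3
grasp_force: 0.0
```

```bash
python3 -c "
from h import *
go(495.5,-132,20,40)"
```

```text
shift [-0.  -0.6  6.6] rot [ 0.001 -0.001 -0.001]
t19.82 [ 495.9 -132.4   26.6] [ 1.7991e+02 -5.0000e-02  3.9940e+01] F [0.9 0.8 0.1] open 68.3 grip 0.0
```

Emit:
{"method": "apply_moves", "body": {
  "commands": [
    [0.75, 0, -0.5, 2, 0, 0, 0],
    [0.75, 0, -0.5, 5, 0, 0, 0],
    [0.75, 0, -0.5, 8, 0, 0, 0],
    [0.75, 0, -0.5, 10, 0, 0, 0],
    [0.75, 0, -0.5, 10, 0, 0, 0]
  ]
}}

```text
time_s: 20.45
position: [494.5, -131.7, 15.3]
orientation: [-180.0, 0.0, 39.9]
wrist_force: [0.1, 0.3, 0.2]
opening: 64.0
grasp_force: 0.0
```

Emit:
{"method": "apply_moves", "body": {
  "commands": [
    [0.75, 0.5, 0, 1, 0, 0, 0],
    [0.75, 0.5, 0, 2, 0, 0, 0],
    [0.75, 0.5, 0, 2, 0, 0, 0]
  ]
}}

```text
time_s: 20.82
position: [495.0, -131.4, 13.5]
orientation: [-180.0, 0.0, 39.9]
wrist_force: [-1.0, -0.5, -1.2]
opening: 64.3
grasp_force: 0.0
```

Emit:
{"method": "apply_moves", "body": {
  "commands": [
    [0.71, 0, 0, 0, 0, 0, 0],
    [0.66, 0, 0, 0, 0, 0, 0],
    [0.62, 0, 0, 0, 0, 0, 0],
    [0.62, 0, 0, 0, 0, 0, 0],
    [0.62, 0, 0, 0, 0, 0, 0]
  ],
  "newtons": 30
}}

```text
time_s: 21.45
position: [495.2, -131.5, 13.9]
orientation: [180.0, -0.0, 39.9]
wrist_force: [-1.7, 0.8, 5.3]
opening: 56.6
grasp_force: 31.4
```

Emit:
{"method": "apply_moves", "body": {
  "commands": [
    [0.55, 0, 0, -5, 0, 0, 0],
    [0.55, 0, 0, -15, 0, 0, 0],
    [0.55, 0, 0, -40, 0, 0, 0],
    [0.55, 0, 0, -60, 0, 0, 0],
    [0.55, 0, 0, -60, 0, 0, 0],
    [0.55, 0, 0, -60, 0, 0, 0]
  ]
}}

```text
time_s: 22.2
position: [494.8, -131.3, 73.2]
orientation: [-180.0, 0.0, 39.9]
wrist_force: [-0.9, 0.2, -1.2]
opening: 56.6
grasp_force: 32.3
```

```bash
python3 -c "
from h import *
p,d=shot('scene','s6')
cv2.imwrite('pics/s6c.png',cv2.resize(p[90:230,220:390,::-1],None,fx=4,fy=4,interpolation=2))
go(517,-364,75,40)"
```

```text
shift [-132.   193.1   -2.4] rot [-0.001  0.001 -0.001]
t22.25 [ 494.4 -131.2   72.8] [-1.7993e+02  4.0000e-02  3.9920e+01] F [-0.3 -0.1 -0.9] open 56.4 grip 32.3
```

View pics/s6c.png

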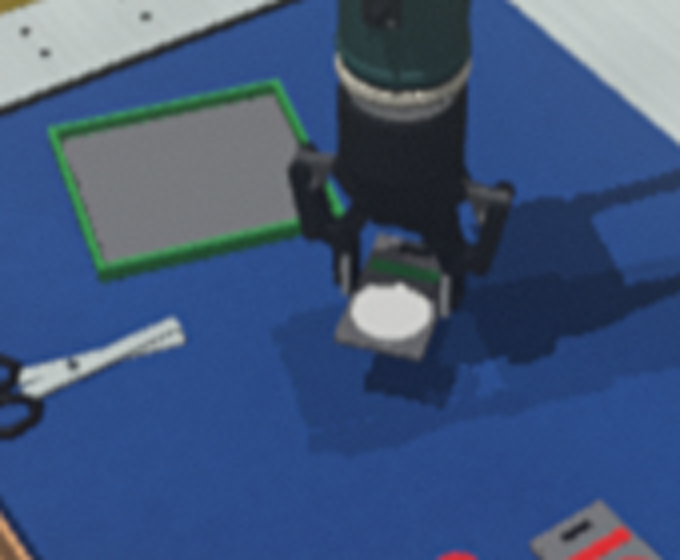

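The plate is held level in the jaws at crop (390,300). I'll refine the tray centre before carrying it over.

```bash
python3 -c "
from h import *
T=np.load('pics/top0.npz')
q=T['p'][190:295,395:495].astype(int); m=(q[...,1]>q[...,0]+35)&(q[...,1]>q[...,2]+20)
r=cv2.minAreaRect((np.argwhere(m)[:,::-1]+[395,190]).astype(np.float32)); print(r)
print(ray('top',*r[0],14)); print([ray('top',*b,14)[:2].round() for b in cv2.boxPoints(r)])
go(517,-364,75,40)"
```

```text
((442.77850341796875, 240.9417266845703), (59.907718658447266, 66.37185668945312), 14.743562698364258)
[ 517.18994313 -361.6043684    14.        ]
[array([ 449., -260.]), array([ 625., -306.]), array([ 587., -465.]), array([ 411., -417.])]
shift [-132.   193.1   -2.4] rot [-0.001  0.001 -0.001]
t22.25 [ 494.4 -131.2   72.8] [-1.7993e+02  4.0000e-02  3.9920e+01] F [-0.3 -0.1 -0.9] open 56.4 grip 32.3
```

Emit:
{"method": "apply_moves", "body": {
  "commands": [
    [0.55, -25, 37, 0, 0, 0, 0],
    [0.55, -55, 80, 0, 0, 0, 0],
    [0.55, -85, 125, 0, 0, 0, 0],
    [0.55, -115, 168, 0, 0, 0, 0],
    [0.55, -131, 191.5, 0, 0, 0, 0],
    [0.55, -131, 191.5, 10, 0, 0, 0],
    [0.55, -131, 191.5, 30, 0, 0, 0],
    [0.55, -131, 191.5, 45, 0, 0, 0],
    [0.55, -131, 191.5, 45, 0, 0, 0],
    [0.55, -131, 191.5, 45, 0, 0, 0]
  ]
}}

```text
time_s: 23.5
position: [517.7, -361.7, 28.5]
orientation: [-180.0, 0.0, 40.0]
wrist_force: [-0.5, -0.4, -0.8]
opening: 56.6
grasp_force: 32.3
```

Emit:
{"method": "apply_moves", "body": {
  "commands": [
    [0.55, 0, 0, 3, 0, 0, 0],
    [0.55, 0, 0, 6, 0, 0, 0],
    [0.55, 0, 0, 8, 0, 0, 0],
    [0.55, 0, 0, 9, 0, 0, 0],
    [0.55, 0, 0, 9, 0, 0, 0]
  ]
}}

```text
time_s: 24.12
position: [517.5, -362.4, 19.5]
orientation: [-180.0, 0.0, 39.9]
wrist_force: [0.2, -0.3, -0.4]
opening: 56.9
grasp_force: 32.3
```

Emit:
{"method": "apply_moves", "body": {
  "commands": [
    [0.55, 0, 0, 0.7, 0, 0, 0],
    [0.55, 0, 0, 1, 0, 0, 0],
    [0.55, 0, 0, 1, 0, 0, 0]
  ]
}}

```text
time_s: 24.5
position: [517.6, -362.5, 19.0]
orientation: [180.0, 0.0, 39.9]
wrist_force: [-1.6, 0.9, 3.1]
opening: 56.8
grasp_force: 32.7
```

Emit:
{"method": "apply_moves", "body": {
  "commands": [
    [0.7, 0, 0, 0, 0, 0, 0],
    [0.76, 0, 0, 0, 0, 0, 0],
    [0.8, 0, 0, 0, 0, 0, 0],
    [0.8, 0, 0, 0, 0, 0, 0],
    [0.8, 0, 0, -10, 0, 0, 0],
    [0.8, 0, 0, -40, 0, 0, 0],
    [0.8, 0, 0, -90, 0, 0, 0],
    [0.8, 0, 0, -150, 0, 0, 0],
    [0.8, 0, 0, -180, 0, 0, 0],
    [0.8, 0, 0, -180, 0, 0, 0]
  ]
}}

```text
time_s: 25.75
position: [519.7, -364.0, 203.7]
orientation: [179.5, -0.1, 39.9]
wrist_force: [0.2, -0.6, 0.2]
opening: 68.7
grasp_force: 0.0
```

```bash
python3 -c "
from h import *
p,d=shot('scene','s7'); go(517,-362,200)
cv2.imwrite('pics/s7.png',cv2.resize(p[80:330,180:430,::-1],(600,600),interpolation=2))"
```

```text
shift [-0.4 -1.6  0.8] rot [ 0.004 -0.001 -0.   ]
t25.80 [ 518.4 -363.   200.8] [ 1.7978e+02 -5.0000e-02  3.9920e+01] F [ 0.2 -1.1 -0.3] open 68.2 grip 0.0
```

View pics/s7.png

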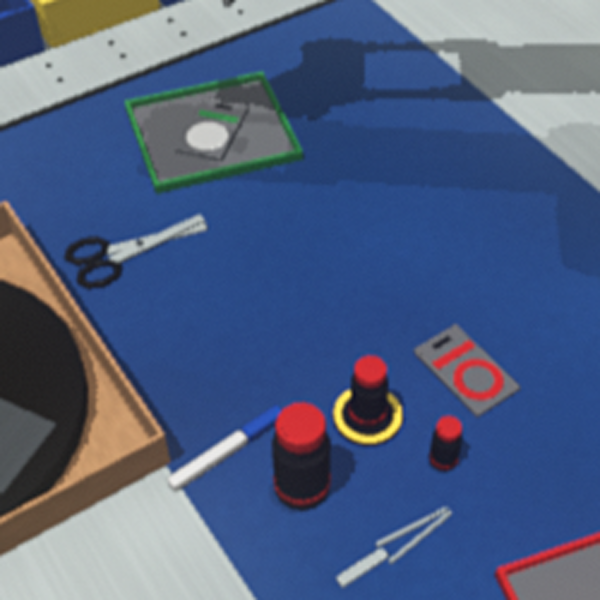

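The plate lies flat and face up in the green tray at (215,130). The stamp is upright on its rest at (368,395), everything else is unmoved, and the arm is clear.

```bash
python3 -c "
from workcell import arm
print(arm.close_job())"
```

```text
the job is handed in; nothing more can be done
None
```

The job is handed in at about 26 s: the head was pressed about 8 mm to its stop at 15 N inside the circle (the cameras show no ink mark on the plate), the stamp is upright on its rest, and the plate lies flat, face up, in the green tray.

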